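# Ring for the helper, point out the red clip, then the bowl

## Task

Ring the counter bell with a fingertip to call the helper, then show what to fetch and where to put it: point straight down at the red hair clip on the pegboard, fingertips two or three centimetres above it, and hold still there for at least two seconds; then point in the same way at the green bowl, a little above the middle of its opening, and finish still pointing there. Touch nothing but the bell, and leave everything where it is.

Things in the scene. Friction and masses are not known exactly. Their poses are not given: they have to be found in the camera images.
- bell: Loose counter bell: chrome dome, 77 mm across, on a black foot 84 mm across, with a brass knob on top; 64 mm tall in all, about 0.2 kg. Origin: centre of the underside, on the counter; z up. It stands to the left or right of the pegboard, the bowl on the other side.
- bell_top (a point): Centre of the top of the bell's brass knob (19 mm across), 64 mm above the counter. Pushed straight down it sinks up to 6 mm against a spring (0.7 N to start, about 5 N fully down) and springs back when let go.
- bell_plunger (a joint): How far the bell's knob is pressed, m: 0 up, 0.006 fully down. The bell rings once it is past 0.004.
- pegboard: Fixed pegboard: cream panel 254 mm up the slope, 320 mm wide, wooden frame and feet. Origin: on the counter under its centre, z up; the panel rises at 30 degrees towards its +x, from 25 to 155 mm above the counter. The upper edge is nearest the robot (yaw within 15 degrees). Near it four hooks stand 27 mm off the face, 76 mm apart; one thing hangs on each, in any order, flat on the slope.
- red_clip: Loose red plastic snap hair clip, a drop-shaped open loop with a tongue in the middle, 81 mm long up the slope, 41 mm wide, 7 mm thick, 15 g. Origin: where its hook meets the panel's face, near the clip's upper, wide end; frame turned as the pegboard's: x horizontal, towards the upper edge; y across; z up. The one to point at.
- red_clip_mid (a point): Middle of the red clip, on its upper face; axes as red_clip.
- blue_clip: Loose blue snap hair clip of the same shape and size. Bystander.
- comb: Loose amber plastic comb, 165 mm long, 36 mm wide, 5 mm thick, hung by the eye in its handle. Origin: where its hook meets the panel. Bystander.
- brush: Loose black hairbrush, 162 mm long, 46 mm wide, 24 mm thick with its bristles, which face off the panel. Origin: where its hook meets the panel. Bystander.
- bowl: Loose green ceramic bowl, 120 mm across the rim, 50 mm tall, empty. Origin: centre of the underside, on the counter.
- bowl_rim (a point): Centre of the bowl's opening, at the height of the rim, 50 mm above the counter; z up.
- spoon: Loose stainless steel spoon, 170 mm long, lying on the counter. Bystander.
- fan_handle: Loose bamboo fan handle with bare ribs, 170 mm long, 10 mm thick, lying on the counter. Bystander.
- mug: Loose white mug, 80 mm across, 90 mm tall, far on the right. Origin under its centre. Bystander.
- jar: Loose amber jar with a black cap, 68 mm across, 75 mm tall, far on the left. Origin under its centre. Bystander.
Mind the look-alikes: they are no part of the job. Leave any pink look-alike of the bell alone.

How it is judged:
On the way, in this order (a step that is already met when the one before it is completed fails the run):
1. the bell is rung: its knob pressed past 4 mm (value of joint bell_plunger above 0.004 m), for 0.02 s.
2. pointing at the red clip from just above, held for 1.5 s (x of the grasp point in the frame of red_clip_mid between -0.033 and 0.033 m and y of the grasp point in the frame of red_clip_mid between -0.025 and 0.025 m and z of the grasp point in the frame of red_clip_mid between 0.01 and 0.075 m), for 1.5 s.
At the end, for the whole second after the job is handed in: The grasp point (2 cm behind the fingertips) stays within 35 mm of the bowl's centre line, 10 to 75 mm above its rim; bell knob up, bell upright within 20 mm of its start; clip and bowl within 8 mm of theirs, the rest within 10 mm (horizontal distance between the grasp point and bowl_rim below 0.035 m and z of the grasp point in the frame of bowl_rim between 0.01 and 0.075 m and value of joint bell_plunger below 0.0015 m and distance of bell from where it was at the start of the episode below 0.02 m and height (world z) of bell below 0.006 m and angle between bell's own z axis and vertical below 0.1 rad and distance of each of red_clip, bowl from where it was at the start of the episode below 0.008 m and linear speed of each of bowl, red_clip below 0.02 m/s and distance of each of comb, blue_clip, brush, spoon, fan_handle, mug, jar from where it was at the start of the episode below 0.01 m); the robot touches nothing.
It fails at once if anything but the bell is touched: clip, bowl, pegboard, a bystander or the counter ((contact force between the fingers and anything else above 0.5 N and contact force between the fingers and bell below 0.1 N) or (contact force between the arm and anything else above 0.5 N and contact force between the arm and bell below 0.1 N)).
It fails at once if the bell is lifted, tipped or shoved away (height (world z) of bell above 0.01 m or angle between bell's own z axis and vertical above 0.2 rad or distance of bell from where it was at the start of the episode above 0.03 m).
It also fails if it takes over 48 s, if anything falls off the work surface, if the arm or the gripper's body presses on something with over 40 N, if the wrist force passes 120 N, or if a joint passes its speed limit or range.

## Robot

A 6-joint arm with a two-finger parallel gripper is mounted at the origin on the work surface. World frame = base frame: x ahead of the robot, y to its left, z up, the work surface at z = 0. Lengths are in m, angles in rad, forces in N, time in s.
With the tool pointing down it reaches from about 0.3 to 0.775 m from the base axis. Payload 14.6 kg.
Tool frame: the origin (TCP) lies at the very end of the fingers, on their centre line; the grasp point (between the pads) lies r.grasp_offset behind it (r.grasp_offset is the distance from the TCP to the grasp point, in m); z points along the fingers, y is the line along which they close (so a half turn about z gives the same grasp; the last joint's range is limited). The gripper opens to 85 mm and grips with 20 to 120 N. Pads are 22 mm wide; open, the fingers measure 114 mm over their backs; the gripper's body (76 mm by 85 mm) begins 54 mm behind the grasp point. The pads swing forward as they close: fully open they stand 13 mm farther back than shut.
Start: joints at [1.159, 0.3, 1.521, -0, 1.321, -0.067], TCP at [0.186, 0.518, 0.231] pointing down, gripper open.
Joint ranges: [-3.03, 3.03], [-0.79, 2.21], [0.23, 2.52], [-1.04, 4.18], [0, 3.07], [-2.55, 2.55]. Speed limits (rad/s): [2.22, 2.22, 2.57, 3.14, 3.14, 3.14].

## Interface

Orientations are given as a 3x3 rotation matrix whose columns are the frame's x, y, z axes.
In Python, from workcell import r gives the robot as it stands.
- The arm moves only by the tool play_rows, never from a script. Its argument "deltas" is a list of rows, each a list of 2 entries, a list of its own where there are three numbers: the shift along the tool's x, y, z each as a share of 0.25 m, from -1 to 1, then the turn, a rotation vector about the tool's x, y, z each as a share of 0.5 rad, from -1 to 1. A call has 1 to 5 rows; each row is the pose to reach, as a shift and turn from the pose commanded when the call began, along the tool's axes at that moment; what a row does not reach only later rows make up. A row lasts 1/12 s, in which the tool goes at most 41.7 mm and 7.16 degrees, less where a joint would pass 70% of its speed; a pose out of reach is approached as far as the arm can. A call with a number of a shift or a turn outside -1 to 1 is refused whole. A call with a gripper value outside its range is refused whole. "hand" is the closure, from 0 (fully open) to 1 (shut), set as the call begins (left out, the last holds). The fingers move at their own pace and stop on an object; the grip force is fixed at half the most. Time passes only in rows, so rows that repeat a pose let the fingers close. It gives the time, the measured TCP pose, the force, the opening and the grip force at its end, in the units of the state.
- r.read_state(): the state, without advancing time (a new reading comes with each control period).
- r.camera(name): name is "scene" or "side" or "wrist"; returns (picture, depth): 384x512x3 uint8, red, green, blue; 384x512 float32, m along the optical axis (not along the pixel's ray), 0 where there is no reading.
- r.camera_info(name): a dict with "fx", "fy", "cx", "cy" (pixels), "dist_coeffs" ([k1, k2, p1, p2, k3] as OpenCV has them; the pictures are not rectified), "T" (4x4, takes a point from camera to world coordinates). Camera axes: x right, y down, z forward; pixel columns grow to the right and rows downward; lengths in m; the calibration is good to about 2 mm. A picture is of the moment at which its call begins: read the wrist's pose just before it. camera_info takes no time and is no camera call; for the wrist camera it gives the pose at the moment of the call.
- r.close_job(): hands the job in; it is judged then, once.
Trained networks look in the newest picture that a camera, given by its name, has taken for a name from the list of things; names that differ only in an ending like _2 or _b are one class to them, and where a whole thing is asked for, a point or a joint stands for the part that bears it (a point fixed in the world has none). Each returns a list of dicts, best first, with "confidence" (0 to 1); they miss things now and then, are a little off and sometimes report something else, mostly with a low value. They report only what shows in the picture. A call takes as long as a camera call. They do not tell look-alikes from the thing itself.
- r.search_frame(camera, name): "pixel" ([row, column] in pixels, amid what is visible of it).
- r.outline_of(camera, name): "mask" (384x512 bool, what is visible of it) and "pixel" ([row, column] in pixels, amid what is visible of it).
- r.landmark_of(camera, name): "pixel" ([row, column] in pixels: a listed point, or the origin of a listed thing).
The state is a dict: "time_s": time; "joint_positions": joint angles; "joint_vel": joint speeds; "tau": joint torques, N m; "tool_pos": TCP position; "eef_rot": TCP orientation; "force": force on the tool from outside, world axes, zero at the start; "ft_torque": the same for the moment, N m; "opening": finger opening in m; "gripper_force": force on a finger pad.
Only numpy, scipy, OpenCV 4.12 (cv2) and the standard library are available. Lean on these libraries where they do the work, as an engineer would, in place of code of your own. Each camera call takes 0.05 s, during which the arm holds its last target. There are 200 camera calls.

## Working session

There is one attempt and no reset: what is moved stays moved. The work goes in short steps, Python scripts to look and compute and a tool call to move; the robot and the scene stay as the last step left them, time stands still between calls to the robot, and variables do not carry over. Pictures are saved under pics/ and viewed, at most 10 in all, crops included, and the job is handed in when it is done.

Besides the shell and the picture viewer there is one more tool, called after ">>>" as name(argument=value, ...), one argument or row to a line, values as JSON. play_rows: Moves the arm, as the interface text tells. Its arguments: {"type":"object","properties":{"deltas":{"type":"array","items":{"type":"array"}},"hand":{"type":"number"}},"required":["deltas"]}

```bash
mkdir -p pics; cat > h.py <<'E'
import numpy as np, cv2
from workcell import r
def world(cam,px,depth,T=None,d=None):
    i=r.camera_info(cam); T=i["T"] if T is None else T
    K=np.array([[i["fx"],0,i["cx"]],[0,i["fy"],i["cy"]],[0,0,1]])
    row,col=px
    u=cv2.undistortPoints(np.array([[[col,row]]],float),K,np.array(i["dist_coeffs"]))[0,0]
    if d is None:
        w=depth[max(0,int(row)-2):int(row)+3,max(0,int(col)-2):int(col)+3]; w=w[w>0]
        d=np.median(w) if w.size else np.nan
    return (np.array(T)@np.array([u[0]*d,u[1]*d,d,1]))[:3]
E
python3 - <<'E'
from h import *
s=r.read_state(); print(s["time_s"],s["tool_pos"],s["eef_rot"],s["opening"],r.grasp_offset)
for c in ("scene","side"):
    p,d=r.camera(c); cv2.imwrite(f"pics/{c}0.png",p[:,:,::-1])
    print(c,np.round(r.camera_info(c)["T"],2).tolist())
    for n in ("bell","bell_top","red_clip","red_clip_mid","bowl","bowl_rim","blue_clip","pegboard","mug","jar","spoon","fan_handle"):
        f=r.landmark_of if n in("bell_top","red_clip_mid","bowl_rim") else r.search_frame
        for o in f(c,n)[:3]: print(n,round(o["confidence"],2),np.round(o["pixel"]),np.round(world(c,o["pixel"],d),3))
print(r.read_state()["time_s"])
E
```

```text
0.0 [0.1858184  0.51740036 0.23070182] [[-9.41140326e-01  3.38015793e-01 -4.59269235e-04]
 [ 3.38016100e-01  9.41139669e-01 -1.11350449e-03]
 [ 5.58543939e-05 -1.20320437e-03 -9.99999275e-01]] 0.08512444311030479 0.0187
scene [[0.86, 0.33, -0.38, 1.02], [0.5, -0.59, 0.63, -0.9], [-0.02, -0.74, -0.68, 1.04], [0.0, 0.0, 0.0, 1.0]]
bell 0.74 [160. 236.] [0.343 0.162 0.033]
bell 0.7 [160. 288.] [0.542 0.143 0.122]
bell_top 0.52 [147. 240.] [0.341 0.194 0.063]
bell_top 0.49 [141. 290.] [0.46  0.327 0.046]
red_clip 0.71 [176. 279.] [0.546 0.073 0.115]
red_clip_mid 0.61 [172. 271.] [0.522 0.071 0.123]
red_clip_mid 0.17 [155. 277.] [0.508 0.135 0.136]
bowl 0.59 [272. 166.] [ 0.413 -0.314  0.013]
bowl 0.56 [318. 132.] [ 0.426 -0.473  0.007]
bowl_rim 0.76 [269. 169.] [ 0.417 -0.303  0.015]
bowl_rim 0.5 [283. 170.] [ 0.44  -0.333  0.005]
bowl_rim 0.37 [154. 286.] [0.528 0.16  0.128]
blue_clip 0.7 [166. 291.] [0.556 0.134 0.113]
pegboard 0.86 [200. 280.] [0.586 0.006 0.093]
mug 0.73 [319. 134.] [ 0.43  -0.471  0.005]
jar 0.86 [120. 309.] [0.469 0.456 0.06 ]
spoon 0.74 [162. 336.] [0.624 0.344 0.
[... 249 characters left out ...]
.222 0.03 ]
bell 0.59 [288. 218.] [0.457 0.327 0.043]
bell_top 0.38 [277. 220.] [0.457 0.309 0.064]
bell_top 0.23 [153. 256.] [ 0.608 -0.312  0.003]
red_clip_mid 0.63 [192. 232.] [0.55  0.027 0.099]
bowl 0.7 [152. 304.] [ 0.441 -0.362  0.015]
bowl_rim 0.58 [147. 301.] [ 0.457 -0.371  0.031]
blue_clip 0.61 [212. 221.] [0.535 0.135 0.119]
pegboard 0.56 [205. 224.] [0.545 0.095 0.108]
pegboard 0.43 [125. 314.] [ 0.438 -0.457  0.077]
mug 0.66 [124. 310.] [ 0.452 -0.454  0.08 ]
jar 0.97 [340. 187.] [0.446 0.508 0.073]
jar 0.32 [283. 159.] [0.624 0.348 0.009]
spoon 0.83 [284. 160.] [0.621 0.35  0.008]
spoon 0.29 [339. 188.] [0.445 0.506 0.073]
fan_handle 0.46 [152. 255.] [ 0.613 -0.315  0.003]
1.3
```

View pics/scene0.png

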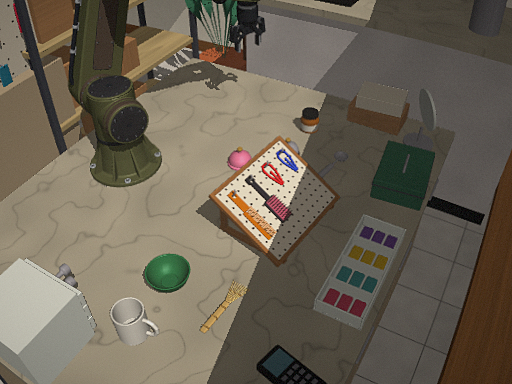

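View pics/side0.png

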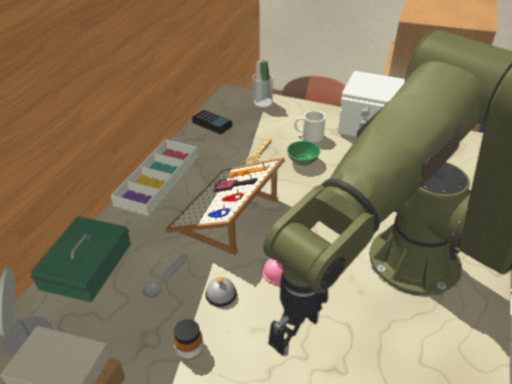

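The picture shows two bells: a pink look-alike (scene (160,238), side (272,270)) and the chrome bell (scene (145,292), half hidden by the pegboard; side (290,220)). The chrome one fits the description. The red clip is at scene (174,273) and the blue one at (160,288). The green bowl is at scene (272,167), with the mug at (320,130). I'll check these in one crop.

```bash
cat >> h.py <<'E'
def go(target,yawrot=0.0):
    """shift to world target in tool units"""
    s=r.read_state(); R=np.array(s["eef_rot"])
    print("shift units",np.round(R.T@(np.array(target)-s["tool_pos"])/0.25,3).tolist())
E
python3 - <<'E'
from h import *
p=cv2.imread("pics/side0.png")[140:320,150:330]
cv2.imwrite("pics/crop.png",cv2.resize(p,None,fx=3.3,fy=3.3,interpolation=cv2.INTER_CUBIC))
go([0.40,0.32,0.23])
E
```

```text
shift units [-1.073, -0.455, 0.005]
```

View pics/crop.png

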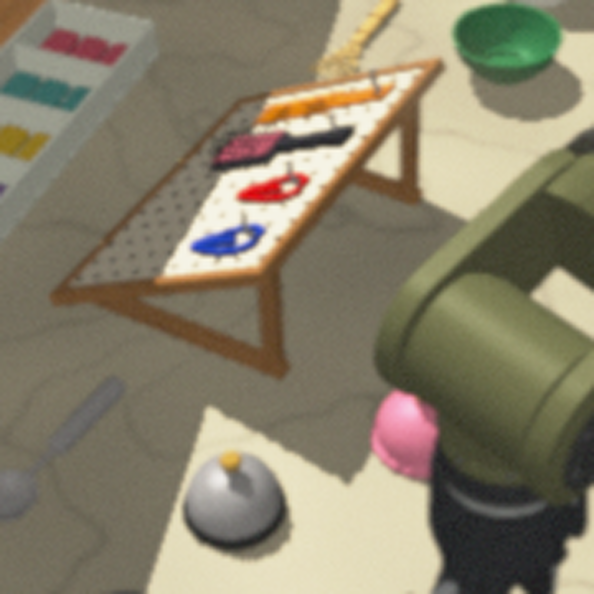

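The crop confirms the chrome bell with its brass knob at crop (231,461), which is side (280,220). The pink one is at crop (405,432). The red clip sits between the blue clip and the brush.

>>> play_rows(
  deltas=[
    [[-0.15,-0.065,0],[0,0,0]],
    [[-0.3,-0.13,0],[0,0,0]],
    [[-0.45,-0.19,0],[0,0,0]],
    [[-0.6,-0.25,0],[0,0,0]],
    [[-0.7,-0.3,0],[0,0,0]],
  ],
  hand=1,
)

```text
time_s: 1.72
tool_pos: [0.3272, 0.3859, 0.2314]
eef_rot: [[-0.941, 0.339, 0.0], [0.339, 0.941, 0.0], [-0.0, 0.0, -1.0]]
force: [0.6, -0.3, 0.3]
opening: 0.0254
gripper_force: 0.0
```

>>> play_rows(
  deltas=[
    [[-0.12,-0.05,0],[0,0,0]],
    [[-0.24,-0.1,0],[0,0,0]],
    [[-0.37,-0.155,0],[0,0,0]],
    [[-0.37,-0.155,0],[0,0,0]],
    [[-0.37,-0.155,0],[0,0,0]],
  ],
)

```text
time_s: 2.13
tool_pos: [0.4001, 0.3191, 0.2312]
eef_rot: [[-0.94, 0.341, -0.0], [0.341, 0.94, -0.0], [0.0, -0.0, -1.0]]
force: [-0.5, 0.7, -0.1]
opening: -0.0002
gripper_force: 0.0
```

```bash
python3 - <<'E'
from h import *
s=r.read_state(); print(s["time_s"],s["tool_pos"],s["opening"],s["joint_positions"])
for c in ("wrist","side","scene"):
    T=r.camera_info(c)["T"]; p,d=r.camera(c); cv2.imwrite(f"pics/{c}1.png",p[:,:,::-1])
    for n in ("bell_top","bell"):
        for o in r.landmark_of(c,n)[:3]: print(c,n,round(o["confidence"],2),np.round(o["pixel"]),np.round(world(c,o["pixel"],d,T),3))
E
```

```text
2.1333 [0.40011925 0.31913382 0.23121923] -0.00017578922181877622 [ 6.01669497e-01  2.14889992e-01  1.62791379e+00  6.77343148e-05
  1.29888665e+00 -6.21517979e-01]
wrist bell_top 0.61 [170. 111.] [0.346 0.186 0.063]
wrist bell_top 0.59 [228. 266.] [0.459 0.313 0.064]
wrist bell 0.66 [155. 138.] [0.342 0.21  0.042]
wrist bell 0.65 [208. 262.] [0.443 0.316 0.043]
side bell_top 0.58 [258. 281.] [0.341 0.167 0.038]
side bell_top 0.55 [278. 218.] [0.463 0.311 0.061]
side bell 0.67 [272. 274.] [0.343 0.218 0.033]
side bell 0.6 [289. 222.] [0.445 0.328 0.041]
scene bell_top 0.58 [137. 288.] [0.418 0.402 0.001]
scene bell_top 0.49 [150. 237.] [0.33  0.196 0.048]
scene bell 0.83 [164. 240.] [0.362 0.16  0.025]
```

View pics/wrist1.png

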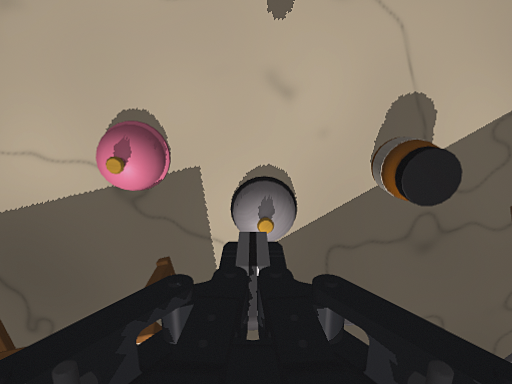

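The wrist view shows the chrome bell's brass knob at (227,265), about (0.459,0.313,0.064). The height is right and the side view agrees. The pink bell is at (155,133) and the jar at (172,420), both clear.

```bash
python3 - <<'E'
from h import *
T=r.camera_info("wrist")["T"]; p,d=r.camera("wrist")
h=cv2.cvtColor(p,cv2.COLOR_RGB2HSV)
m=(h[...,1]>130)&(h[...,2]>90)&(h[...,0]>12)&(h[...,0]<30)
ys,xs=np.nonzero(m[215:240,250:282]); ys+=215; xs+=250
P=np.array([world("wrist",(y,x),d,T,d[y,x]) for y,x in zip(ys,xs)])
print(len(P),ys.mean(),xs.mean(),np.round(np.median(P,0),4),np.round(P.min(0),3),np.round(P.max(0),3), np.round(P[P[:,2]>.061].mean(0),4))
go([0.459,0.313,0.085])
E
```

```text
152 226.67763157894737 263.8421052631579 [0.4558 0.3135 0.0635] [0.333 0.305 0.059] [0.464 0.344 0.374] [0.4544 0.3138 0.0677]
shift units [-0.236, 0.053, 0.585]
```

>>> play_rows(
  deltas=[
    [[-0.12,0.025,0],[0,0,0]],
    [[-0.232,0.052,0.1],[0,0,0]],
    [[-0.232,0.052,0.26],[0,0,0]],
    [[-0.232,0.052,0.4],[0,0,0]],
    [[-0.232,0.052,0.5],[0,0,0]],
  ],
)

```text
time_s: 3.05
tool_pos: [0.4574, 0.3121, 0.103]
eef_rot: [[-0.941, 0.338, -0.003], [0.338, 0.941, -0.002], [0.002, -0.002, -1.0]]
force: [-0.6, 1.2, -0.4]
opening: -0.0004
gripper_force: 0.0
```

>>> play_rows(
  deltas=[
    [[0,0,0.04],[0,0,0]],
    [[0,0,0.07],[0,0,0]],
    [[0,0,0.085],[0,0,0]],
    [[0,0,0.085],[0,0,0]],
    [[0,0,0.085],[0,0,0]],
  ],
)

```text
time_s: 3.47
tool_pos: [0.4587, 0.3132, 0.0864]
eef_rot: [[-0.941, 0.338, 0.002], [0.338, 0.941, 0.001], [-0.001, 0.002, -1.0]]
force: [1.0, 0.6, 1.2]
opening: -0.0002
gripper_force: 0.0
```

```bash
python3 - <<'E'
from h import *
s=r.read_state(); print(s["tool_pos"],s["force"])
p,d=r.camera("side"); cv2.imwrite("pics/side2.png",cv2.resize(p[220:330,160:320,::-1],None,fx=4,fy=4))
go([0.458,0.313,0.0595])
E
```

```text
[0.45874577 0.31318858 0.08641814] [1.03596896 0.59706662 1.20917951]
shift units [0.003, -0.002, 0.108]
```

View pics/side2.png

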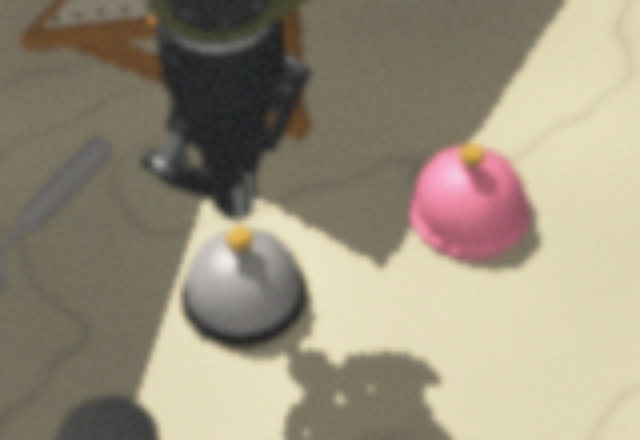

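The shut fingertips (crop (238,210)) stand just above the brass knob (240,238), so I press now, with small steps at the end.

>>> play_rows(
  deltas=[
    [[0,0,0.05],[0,0,0]],
    [[0,0,0.08],[0,0,0]],
    [[0,0,0.095],[0,0,0]],
    [[0,0,0.105],[0,0,0]],
    [[0,0,0.105],[0,0,0]],
  ],
)

```text
time_s: 3.93
tool_pos: [0.4583, 0.3129, 0.059]
eef_rot: [[-0.941, 0.338, 0.0], [0.338, 0.941, 0.0], [-0.0, 0.0, -1.0]]
force: [-0.5, 0.0, 4.6]
opening: -0.0002
gripper_force: 2.0
```

>>> play_rows(
  deltas=[
    [[0,0,0.003],[0,0,0]],
    [[0,0,0.005],[0,0,0]],
    [[0,0,0.005],[0,0,0]],
  ],
)

```text
time_s: 4.18
tool_pos: [0.4584, 0.3129, 0.0579]
eef_rot: [[-0.941, 0.338, 0.001], [0.338, 0.941, 0.0], [-0.0, 0.001, -1.0]]
force: [-0.6, -0.4, 4.5]
opening: -0.0
gripper_force: 2.4
```

>>> play_rows(
  deltas=[
    [[0,0,0.003],[0,0,0]],
    [[0,0,0.005],[0,0,0]],
    [[0,0,0.005],[0,0,0]],
  ],
)

```text
time_s: 4.43
tool_pos: [0.4586, 0.313, 0.0575]
eef_rot: [[-0.941, 0.338, 0.001], [0.338, 0.941, 0.001], [-0.001, 0.001, -1.0]]
force: [-4.4, -3.0, 14.7]
opening: 0.0
gripper_force: 7.3
```

The knob has bottomed out (14.7 N), so the bell has rung. I retreat straight up.

>>> play_rows(
  deltas=[
    [[0,0,-0.04],[0,0,0]],
    [[0,0,-0.16],[0,0,0]],
    [[0,0,-0.32],[0,0,0]],
    [[0,0,-0.48],[0,0,0]],
    [[0,0,-0.64],[0,0,0]],
  ],
)

```text
time_s: 4.85
tool_pos: [0.4578, 0.3125, 0.2182]
eef_rot: [[-0.941, 0.338, -0.0], [0.338, 0.941, -0.0], [0.0, -0.0, -1.0]]
force: [0.9, -0.5, 0.4]
opening: 0.0003
gripper_force: 0.0
```

>>> play_rows(
  deltas=[
    [[0,0,-0.14],[0,0,0]],
    [[0,0,-0.26],[0,0,0]],
    [[0,0,-0.38],[0,0,0]],
    [[0,0,-0.38],[0,0,0]],
    [[0,0,-0.38],[0,0,0]],
  ],
)

```text
time_s: 5.27
tool_pos: [0.4584, 0.3129, 0.3127]
eef_rot: [[-0.941, 0.338, 0.002], [0.338, 0.941, 0.001], [-0.002, 0.002, -1.0]]
force: [0.8, 1.4, -1.5]
opening: 0.0
gripper_force: 0.0
```

```bash
python3 - <<'E'
from h import *
s=r.read_state(); print(s["time_s"],s["tool_pos"])
for c in ("scene","side"):
    T=r.camera_info(c)["T"]; p,d=r.camera(c)
    for n in ("red_clip_mid","red_clip","bell_top","pegboard"):
        for o in r.landmark_of(c,n)[:2]: print(c,n,round(o["confidence"],2),np.round(o["pixel"]),np.round(world(c,o["pixel"],d,T),3))
    h=cv2.cvtColor(p,cv2.COLOR_RGB2HSV)
    m=((h[...,0]<6)|(h[...,0]>174))&(h[...,1]>170)&(h[...,2]>100)
    n_,lab,st,ce=cv2.connectedComponentsWithStats(m.astype(np.uint8))
    for k in range(1,n_):
        if st[k,4]>25:
            ys,xs=np.nonzero(lab==k); P=np.array([world(c,(y,x),d,T,d[y,x]) for y,x in zip(ys,xs)])
            print("red blob",c,np.round(ce[k]),st[k,4],np.round(np.median(P,0),3),np.round(np.percentile(P,3,0),3),np.round(np.percentile(P,97,0),3))
go([0.46,0.10,0.32])
E
```

```text
5.2667 [0.45838552 0.31291758 0.31273181]
scene red_clip_mid 0.16 [310. 223.] [ 0.607 -0.338  0.006]
scene red_clip 0.68 [167. 265.] [0.505 0.067 0.137]
scene bell_top 0.58 [147. 238.] [0.295 0.258 0.003]
scene bell_top 0.49 [139. 289.] [0.429 0.384 0.007]
scene pegboard 0.87 [221. 278.] [ 0.607 -0.045  0.065]
scene pegboard 0.73 [154. 280.] [0.515 0.14  0.136]
red blob scene [273. 175.] 130 [0.534 0.062 0.12 ] [0.5   0.049 0.104] [0.563 0.085 0.144]
side red_clip_mid 0.7 [149. 303.] [ 0.448 -0.369  0.022]
side red_clip_mid 0.44 [195. 229.] [0.545 0.054 0.113]
side bell_top 0.46 [276. 219.] [ 0.488  0.259 -0.   ]
side bell_top 0.37 [260. 280.] [0.337 0.188 0.053]
side pegboard 0.71 [214. 227.] [0.506 0.157 0.137]
side pegboard 0.6 [214. 226.] [0.509 0.155 0.137]
red blob side [230. 198.] 57 [0.535 0.071 0.12 ] [0.512 0.057 0.109] [0.556 0.09  0.136]
shift units [-0.295, -0.798, -0.036]
```

>>> play_rows(
  deltas=[
    [[-0.05,-0.15,-0.01],[0,0,0]],
    [[-0.1,-0.3,-0.02],[0,0,0]],
    [[-0.16,-0.45,-0.03],[0,0,0]],
    [[-0.22,-0.6,-0.03],[0,0,0]],
    [[-0.28,-0.75,-0.03],[0,0,0]],
  ],
)

```text
time_s: 6.18
tool_pos: [0.4603, 0.111, 0.319]
eef_rot: [[-0.941, 0.337, 0.0], [0.337, 0.941, 0.0], [-0.0, 0.0, -1.0]]
force: [0.9, -0.4, -0.2]
opening: 0.0
gripper_force: 0.0
```

>>> play_rows(
  deltas=[
    [[-0.03,-0.07,0],[0,0,0]],
    [[-0.03,-0.07,0],[0,0,0]],
    [[-0.03,-0.07,0],[0,0,0]],
  ],
)

```text
time_s: 6.43
tool_pos: [0.4619, 0.093, 0.3189]
eef_rot: [[-0.94, 0.34, 0.0], [0.34, 0.94, 0.0], [-0.0, 0.0, -1.0]]
force: [0.0, -0.0, -0.3]
opening: -0.0004
gripper_force: 0.0
```

```bash
python3 - <<'E'
from h import *
s=r.read_state(); print(s["time_s"],s["tool_pos"])
c="wrist"
T=r.camera_info(c)["T"]; p,d=r.camera(c); cv2.imwrite("pics/wrist3.png",p[:,:,::-1]); print(np.round(T,3))
for n in ("red_clip_mid","red_clip","blue_clip","brush"):
    for o in r.landmark_of(c,n)[:2]: print(c,n,round(o["confidence"],2),np.round(o["pixel"]),np.round(world(c,o["pixel"],d,T),3))
h=cv2.cvtColor(p,cv2.COLOR_RGB2HSV)
m=((h[...,0]<6)|(h[...,0]>174))&(h[...,1]>170)&(h[...,2]>100)
n_,lab,st,ce=cv2.connectedComponentsWithStats(m.astype(np.uint8))
for k in range(1,n_):
    if st[k,4]>60:
        ys,xs=np.nonzero(lab==k); P=np.array([world(c,(y,x),d,T,d[y,x]) for y,x in zip(ys,xs)])
        print("red blob",c,np.round(ce[k]),st[k],np.round(np.median(P,0),3),np.round(np.percentile(P,2,0),3),np.round(np.percentile(P,98,0),3))
E
```

```text
6.4333 [0.46191526 0.09297638 0.31889006]
[[ 0.341  0.904  0.258  0.396]
 [ 0.94  -0.328 -0.093  0.117]
 [ 0.     0.274 -0.962  0.461]
 [ 0.     0.     0.     1.   ]]
wrist red_clip_mid 0.94 [232. 252.] [0.529 0.068 0.129]
wrist red_clip 0.8 [214. 244.] [0.502 0.068 0.141]
wrist red_clip 0.29 [199. 425.] [0.613 0.315 0.015]
wrist blue_clip 0.61 [194. 311.] [0.505 0.145 0.141]
wrist brush 0.66 [224. 179.] [ 0.487 -0.002  0.143]
red blob wrist [248. 218.] [230 207  37  29 347] [0.507 0.072 0.137] [0.495 0.05  0.122] [0.534 0.088 0.143]
```

View pics/wrist3.png

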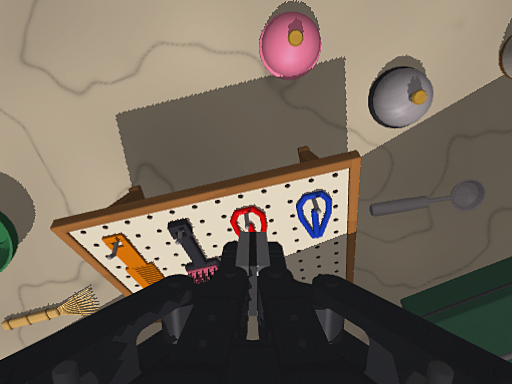

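The wrist view shows the red clip's loop and hook at (218,248), with its lower half behind the fingers. The blue clip (215,314) is on its right and the brush (240,190) on its left. Its middle is at about (0.533,0.066,0.122), so I go above it slightly downslope of the middle to clear the hook.

>>> play_rows(
  deltas=[
    [[-0.13,0.004,0],[0,0,0]],
    [[-0.26,0.006,0],[0,0,0]],
    [[-0.35,0.008,0.08],[0,0,0]],
    [[-0.35,0.008,0.24],[0,0,0]],
    [[-0.35,0.008,0.36],[0,0,0]],
  ],
)

```text
time_s: 7.1
tool_pos: [0.5451, 0.0663, 0.226]
eef_rot: [[-0.941, 0.338, -0.001], [0.338, 0.941, -0.0], [0.001, -0.0, -1.0]]
force: [-0.3, -0.1, -0.9]
opening: -0.0003
gripper_force: 0.0
```

>>> play_rows(
  deltas=[
    [[0,0,0.05],[0,0,0]],
    [[0,0,0.08],[0,0,0]],
    [[0,0,0.12],[0,0,0]],
    [[0,0,0.14],[0,0,0]],
    [[0,0,0.14],[0,0,0]],
  ],
)

```text
time_s: 7.52
tool_pos: [0.5448, 0.0662, 0.1934]
eef_rot: [[-0.941, 0.338, -0.0], [0.338, 0.941, -0.0], [0.0, -0.0, -1.0]]
force: [-0.1, 0.5, 0.3]
opening: 0.0004
gripper_force: 0.0
```

```bash
python3 - <<'E'
from h import *
s=r.read_state(); print(s["time_s"],s["tool_pos"])
p,d=r.camera("side"); q=r.camera("scene")[0]
a=[cv2.resize(x,(390,390),interpolation=cv2.INTER_CUBIC) for x in (p[130:260,160:290,::-1],q[110:240,210:340,::-1])]
cv2.imwrite("pics/over.png",np.hstack(a))
go([0.545,0.065,0.154])
E
```

```text
7.5167 [0.54480298 0.06622629 0.19342621]
shift units [-0.001, -0.005, 0.162]
```

View pics/over.png

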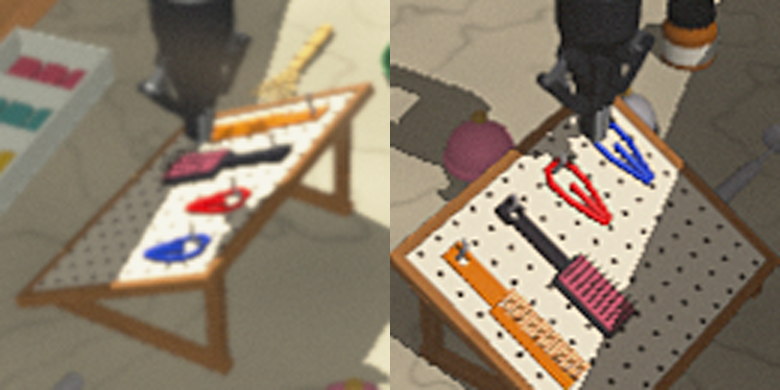

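Both views are consistent with the fingertips 7 cm above the red clip, laterally over it. I descend to about 3 cm and hold for over 2 s.

>>> play_rows(
  deltas=[
    [[0,0,0.05],[0,0,0]],
    [[0,0,0.1],[0,0,0]],
    [[0,0,0.14],[0,0,0]],
    [[0,0,0.155],[0,0,0]],
    [[0,0,0.155],[0,0,0]],
  ],
)

```text
time_s: 8.03
tool_pos: [0.5447, 0.0659, 0.1547]
eef_rot: [[-0.941, 0.338, -0.001], [0.338, 0.941, -0.0], [0.001, -0.0, -1.0]]
force: [-0.6, -0.4, -1.1]
opening: 0.0002
gripper_force: 0.0
```

>>> play_rows(
  deltas=[
    [[0,0,0],[0,0,0]],
    [[0,0,0],[0,0,0]],
    [[0,0,0],[0,0,0]],
    [[0,0,0],[0,0,0]],
    [[0,0,0],[0,0,0]],
  ],
)

```text
time_s: 8.45
tool_pos: [0.545, 0.066, 0.1553]
eef_rot: [[-0.941, 0.338, 0.0], [0.338, 0.941, 0.0], [-0.0, 0.0, -1.0]]
force: [0.1, 0.1, -0.3]
opening: -0.0001
gripper_force: 0.0
```

```bash
python3 - <<'E'
from h import *
s=r.read_state(); print(s["time_s"],s["tool_pos"])
p,d=r.camera("side"); q,dq=r.camera("scene")
a=[cv2.resize(x,(390,390),interpolation=cv2.INTER_CUBIC) for x in (p[130:260,160:290,::-1],q[110:240,210:340,::-1])]
cv2.imwrite("pics/over2.png",np.hstack(a))
for n in("bowl_rim","bowl"):
  for o in r.outline_of("scene",n)[:2]:
    ys,xs=np.nonzero(o["mask"]); P=np.array([world("scene",(y,x),dq,None,dq[y,x]) for y,x in zip(ys,xs) if dq[y,x]>0])
    R=P[P[:,2]>.044]; print(n,o["confidence"],o["pixel"],len(P),len(R),np.round(R.min(0),3),np.round(R.max(0),3),np.round((R.min(0)+R.max(0))/2,3))
E
```

```text
8.45 [0.54497328 0.06596432 0.15534061]
bowl_rim 0.88 [274.7, 166.3] 1330 297 [ 0.376 -0.39   0.044] [ 0.496 -0.273  0.055] [ 0.436 -0.332  0.049]Traceback (most recent call last):
  File "<stdin>", line 9, in <module>
    return umr_minimum(a, axis, None, out, keepdims, initial, where)
ValueError: zero-size array to reduction operation minimum which has no identity
```

View pics/over2.png

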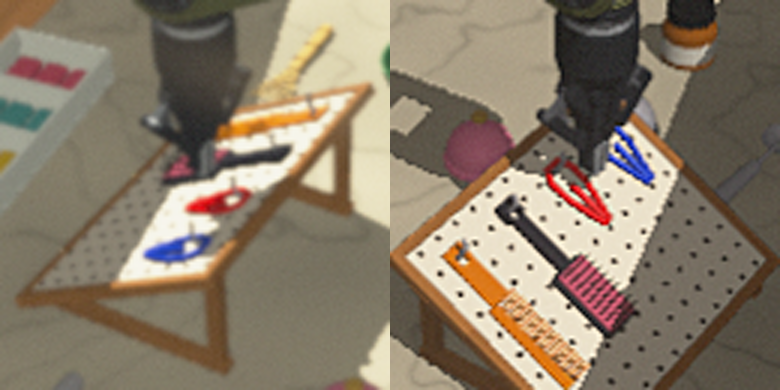

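The tips are just above the red clip in both views and touch nothing. The bowl's rim centre is (0.436,-0.332,0.049), with a 120 mm span as it should be. I keep holding.

>>> play_rows(
  deltas=[
    [[0,0,0],[0,0,0]],
    [[0,0,0],[0,0,0]],
    [[0,0,0],[0,0,0]],
    [[0,0,0],[0,0,0]],
    [[0,0,0],[0,0,0]],
  ],
)

```text
time_s: 9.02
tool_pos: [0.5449, 0.0659, 0.155]
eef_rot: [[-0.941, 0.338, 0.0], [0.338, 0.941, -0.0], [-0.0, 0.0, -1.0]]
force: [0.4, 0.2, -0.3]
opening: 0.0
gripper_force: 0.0
```

>>> play_rows(
  deltas=[
    [[0,0,0],[0,0,0]],
    [[0,0,0],[0,0,0]],
    [[0,0,0],[0,0,0]],
    [[0,0,0],[0,0,0]],
    [[0,0,0],[0,0,0]],
  ],
)

```text
time_s: 9.43
tool_pos: [0.5449, 0.066, 0.155]
eef_rot: [[-0.941, 0.338, -0.0], [0.338, 0.941, -0.0], [-0.0, -0.0, -1.0]]
force: [0.0, 0.5, -0.9]
opening: 0.0002
gripper_force: 0.0
```

>>> play_rows(
  deltas=[
    [[0,0,0],[0,0,0]],
    [[0,0,0],[0,0,0]],
    [[0,0,0],[0,0,0]],
    [[0,0,0],[0,0,0]],
    [[0,0,0],[0,0,0]],
  ],
)

```text
time_s: 9.85
tool_pos: [0.5449, 0.066, 0.155]
eef_rot: [[-0.941, 0.338, 0.0], [0.338, 0.941, -0.0], [-0.0, 0.0, -1.0]]
force: [-0.3, -0.3, -0.1]
opening: -0.0002
gripper_force: 0.0
```

>>> play_rows(
  deltas=[
    [[0,0,0],[0,0,0]],
    [[0,0,0],[0,0,0]],
    [[0,0,0],[0,0,0]],
    [[0,0,0],[0,0,0]],
    [[0,0,0],[0,0,0]],
  ],
)

```text
time_s: 10.27
tool_pos: [0.5449, 0.0659, 0.155]
eef_rot: [[-0.941, 0.338, 0.0], [0.338, 0.941, -0.0], [-0.0, -0.0, -1.0]]
force: [0.5, -0.2, -0.3]
opening: -0.0005
gripper_force: 0.0
```

>>> play_rows(
  deltas=[
    [[0,0,0],[0,0,0]],
    [[0,0,0],[0,0,0]],
    [[0,0,0],[0,0,0]],
    [[0,0,0],[0,0,0]],
    [[0,0,0],[0,0,0]],
  ],
)

```text
time_s: 10.68
tool_pos: [0.5449, 0.066, 0.155]
eef_rot: [[-0.941, 0.338, -0.0], [0.338, 0.941, 0.0], [0.0, 0.0, -1.0]]
force: [0.2, 0.1, 0.3]
opening: 0.0001
gripper_force: 0.0
```

>>> play_rows(
  deltas=[
    [[0,0,-0.08],[0,0,0]],
    [[0,0,-0.22],[0,0,0]],
    [[0,0,-0.36],[0,0,0]],
    [[0,0,-0.5],[0,0,0]],
    [[0,0,-0.5],[0,0,0]],
  ],
)

```text
time_s: 11.1
tool_pos: [0.5464, 0.0661, 0.2872]
eef_rot: [[-0.941, 0.338, 0.01], [0.338, 0.941, 0.001], [-0.009, 0.004, -1.0]]
force: [-0.6, -1.0, 0.6]
opening: 0.0004
gripper_force: 0.0
```

```bash
python3 - <<'E'
from h import *
go([0.436,-0.332,0.28])
print(r.read_state()["joint_positions"])
E
```

```text
shift units [-0.122, -1.648, 0.023]
[ 5.37620409e-02  2.58508875e-01  1.44405132e+00 -6.20847961e-06
  1.42880077e+00 -1.17224935e+00]
```

>>> play_rows(
  deltas=[
    [[-0.01,-0.15,0],[0,0,0]],
    [[-0.02,-0.31,0],[0,0,0]],
    [[-0.035,-0.47,0],[0,0,0]],
    [[-0.05,-0.63,0],[0,0,0]],
    [[-0.06,-0.79,0],[0,0,0]],
  ],
)

```text
time_s: 11.52
tool_pos: [0.4915, -0.1266, 0.28]
eef_rot: [[-0.941, 0.338, 0.0], [0.338, 0.941, -0.0], [-0.0, 0.0, -1.0]]
force: [1.5, 0.1, 0.6]
opening: -0.0002
gripper_force: 0.0
```

>>> play_rows(
  deltas=[
    [[-0.01,-0.15,0],[0,0,0]],
    [[-0.02,-0.31,0],[0,0,0]],
    [[-0.035,-0.47,0],[0,0,0]],
    [[-0.05,-0.63,0],[0,0,0]],
    [[-0.06,-0.7,0],[0,0,0]],
  ],
)

```text
time_s: 11.93
tool_pos: [0.4456, -0.2984, 0.2797]
eef_rot: [[-0.94, 0.34, -0.0], [0.34, 0.94, -0.001], [0.0, -0.001, -1.0]]
force: [0.6, 0.2, 0.7]
opening: -0.0
gripper_force: 0.0
```

```bash
python3 - <<'E'
from h import *
s=r.read_state(); print(s["time_s"],s["tool_pos"])
c="wrist"; T=r.camera_info(c)["T"]; p,d=r.camera(c); cv2.imwrite("pics/wrist4.png",p[:,:,::-1])
for o in r.landmark_of(c,"bowl_rim")[:2]: print(o["confidence"],o["pixel"],world(c,o["pixel"],d,T))
for o in r.outline_of(c,"bowl")[:1]:
    ys,xs=np.nonzero(o["mask"]); P=np.array([world(c,(y,x),d,T,d[y,x]) for y,x in zip(ys,xs) if d[y,x]>0])
    R=P[(P[:,2]>.044)&(P[:,2]<.06)]; A=np.c_[2*R[:,:2],np.ones(len(R))]; k=np.linalg.lstsq(A,(R[:,:2]**2).sum(1),rcond=None)[0]
    print(o["confidence"],len(R),"circle",k[:2],np.sqrt(k[2]+k[:2]@k[:2]))
go([0.436,-0.332,0.075])
E
```

```text
11.9333 [ 0.4455712  -0.29843605  0.27974239]
0.77 [166.6, 222.9] [ 0.44237243 -0.34013566  0.00601247]Traceback (most recent call last):
  File "<stdin>", line 6, in <module>
  File "h.py", line 4, in world
    i=r.camera_info(cam); T=i["T"] if T is None else T
ValueError: time passes only in moves, steps and waits
```

View pics/wrist4.png

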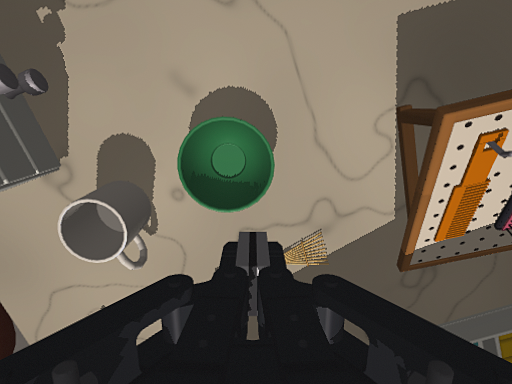

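The wrist view shows the bowl's rim centred near (164,226), with the mug to its left at (225,100). I'll intersect that ray with the rim plane.

```bash
python3 - <<'E'
from h import *
a,b=world("wrist",(164,226),None,None,.2),world("wrist",(164,226),None,None,.4)
p=a+(b-a)*(.05-a[2])/(b[2]-a[2]); print(p)
s=r.read_state(); print(s["tool_pos"])
R=np.array([[-.941,.338,0],[.338,.941,0],[0,0,-1]]); t=np.array([(p[0]+.436)/2,(p[1]-.332)/2,.077]); print(t,R.T@(t-s["tool_pos"])/.25)
E
```

```text
[ 0.43517618 -0.32555222  0.05      ]
[ 0.44670369 -0.29573317  0.27957944]
[ 0.43558809 -0.32877611  0.077     ] [-0.00283493 -0.13940193  0.81031775]
```

>>> play_rows(
  deltas=[
    [[-0.003,-0.07,0],[0,0,0]],
    [[-0.003,-0.138,0.06],[0,0,0]],
    [[-0.003,-0.138,0.22],[0,0,0]],
    [[-0.003,-0.138,0.38],[0,0,0]],
    [[-0.003,-0.138,0.54],[0,0,0]],
  ],
)

```text
time_s: 12.5
tool_pos: [0.4365, -0.3264, 0.1438]
eef_rot: [[-0.941, 0.337, 0.001], [0.337, 0.941, -0.001], [-0.001, -0.0, -1.0]]
force: [1.0, -0.6, -0.5]
opening: -0.0001
gripper_force: 0.0
```

>>> play_rows(
  deltas=[
    [[0,0,0.1],[0,0,0]],
    [[0,0,0.19],[0,0,0]],
    [[0,0,0.25],[0,0,0]],
    [[0,0,0.26],[0,0,0]],
    [[0,0,0.26],[0,0,0]],
  ],
)

```text
time_s: 12.92
tool_pos: [0.4365, -0.3265, 0.0797]
eef_rot: [[-0.942, 0.337, -0.001], [0.337, 0.942, 0.001], [0.001, 0.001, -1.0]]
force: [0.8, -0.6, 1.0]
opening: -0.0001
gripper_force: 0.0
```

>>> play_rows(
  deltas=[
    [[0,0,0],[0,0,0]],
    [[0,0,0],[0,0,0]],
    [[0,0,0],[0,0,0]],
    [[0,0,0],[0,0,0]],
    [[0,0,0],[0,0,0]],
  ],
)

```text
time_s: 13.33
tool_pos: [0.4364, -0.3276, 0.0806]
eef_rot: [[-0.941, 0.338, 0.001], [0.338, 0.941, -0.001], [-0.001, -0.0, -1.0]]
force: [-0.3, -0.7, -0.2]
opening: 0.0001
gripper_force: 0.0
```

```bash
python3 - <<'E'
from h import *
q=r.camera("scene")[0]; cv2.imwrite("pics/end.png",cv2.resize(q[100:360,90:350,::-1],(590,590),interpolation=cv2.INTER_CUBIC))
print(r.read_state()["tool_pos"])
E
```

```text
[ 0.43630892 -0.32759292  0.08039639]
```

View pics/end.png

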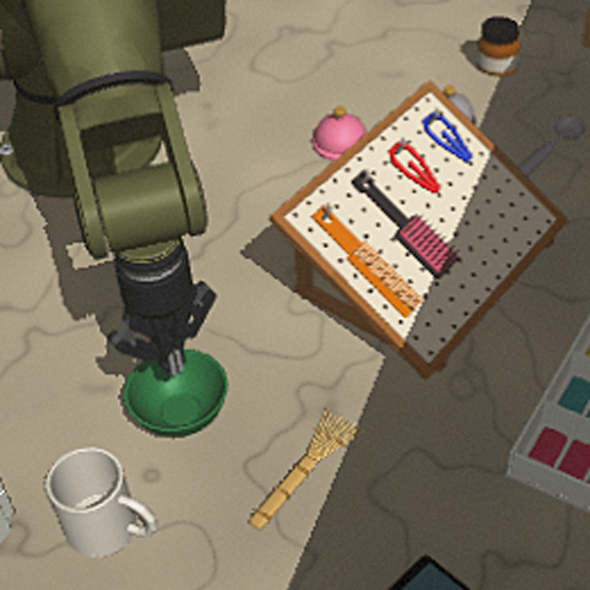

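The fingertips (crop (175,370)) stand 3 cm above the middle of the bowl, and everything else is in place, so I hand the job in.

```bash
python3 -c "from workcell import r; print(r.close_job())"
```

```text
the job is handed in; nothing more can be done
None
```

I rang the chrome bell, held the fingertips about 3 cm above the red clip for over 2.5 s, and handed in with them still pointing about 3 cm above the middle of the green bowl; I saw no sign of contact with anything else, but the hand-in returned no verdict.

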